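# Clear the check weights from the balance into their nests

### The arm

A 6-joint arm with a two-finger parallel gripper is mounted at the origin on the work surface. World frame = base frame: x ahead of the robot, y to its left, z up, the work surface at z = 0. Lengths are in m, angles in rad, forces in N, time in s.
With the tool pointing down it reaches from about 0.375 to 0.9 m from the base axis. Payload 3.1 kg.
Tool frame: the origin (TCP) lies midway between the tips of the shut fingers; the grasp point (between the pads) lies 19 mm behind it; x points along the fingers, z is the direction in which the jaws open and shut, and the axes are right-handed (so a half turn about x gives the same grasp; the last joint's range is limited). The gripper opens to 87 mm and grips with 3 to 60 N. Pads are 19 mm wide; open, the fingers measure 117 mm over their backs; the gripper's body (75 mm by 190 mm) begins 51 mm behind the grasp point.
Start: joints at [-1.52, 0.527, 1.433, -0, 1.181, -0.178], TCP at [0.142, -0.609, 0.223] pointing down, gripper open.
Joint ranges: [-3.08, 3.08], [-0.75, 2.2], [0.22, 2.44], [-1.43, 4.57], [0, 2.65], [-2.85, 2.85]. Speed limits (rad/s): [2.79, 2.79, 3.14, 3.14, 3.14, 3.14].

### API

Orientations are given as a unit quaternion [x, y, z, w].
In Python, from rig import robot, optics, workorder gives the robot as it stands.
- The arm moves only by the tool arm_command, never from a script. Its argument "plan" is a list of rows, each a list of 7 numbers: the shift along the tool's x, y, z in cm, then the turn, a rotation vector about the tool's x, y, z in rad, then the finger opening in cm, from 0 to 8.7. In form: [[x, y, z, ax, ay, az, gripper], ...]. A call has 1 to 12 rows; each row shifts and turns the pose as measured when the row begins, along the tool's axes as they then stand; what a row does not reach is not made up. A row lasts 1/8 s, in which the tool goes at most 62.5 mm and 10.7 degrees, less where a joint would pass 70% of its speed; a pose out of reach is approached as far as the arm can. A call with a gripper value outside its range is refused whole. The fingers move at their own pace and stop on an object; "grip_force" is the grip in N (left out, the last holds). Time passes only in rows, so rows that do not move let the fingers close. It gives the time, the measured TCP pose, the force and the opening at its end, in the units of the state.
- robot.get_obs(): the state, without advancing time (a new reading comes with each control period).
- optics.camera(name): name is "scene" or "top" or "wrist"; returns (picture, depth): 420x560x3 uint8, blue, green, red; 420x560 float32, m along the optical axis (not along the pixel's ray), 0 where there is no reading.
- optics.camera_info(name): a dict with "mtx" (3x3 intrinsics, pixels), "position" and "rotation" of the camera in the world; the wrist camera has in their place "tool_from_camera" (4x4, takes a point from camera to tool coordinates, whose origin is the TCP and whose axes are the tool frame's). Camera axes: x right, y down, z forward; pixel columns grow to the right and rows downward; lengths in m; the calibration is good to about 2 mm. A picture is of the moment at which its call begins: read the wrist's pose just before it. camera_info takes no time and is no camera call.
- workorder.hand_in(): hands the job in, once; it reports no verdict.
The state is a dict: "time": time; "q": joint angles; "joint_velocities": joint speeds; "joint_torque": joint torques, N m; "position": TCP position; "tool_rot": TCP orientation; "ft_force": force on the tool from outside, world axes, zero at the start; "moment": the same for the moment, N m; "grip_width": finger opening in m.
Only numpy, scipy, OpenCV 4.12 (cv2) and the standard library are available. Lean on these libraries where they do the work, as an engineer would, in place of code of your own. Each camera call takes 0.05 s, during which the arm holds its last target. There are 200 camera calls.

### The job

The balance check is finished: take the stack of four brass weights off the balance's pan and stand each weight flat in its own wooden nest, the largest weight in the largest nest and so on down to the smallest. Set every weight down without letting it fall, and leave the small glass beaker standing where it is among the nests.

Things in the scene. Friction and masses are not known exactly. Their poses are not given: they have to be found in the camera images.
- w500: The 500 g weight (largest of four): a plain upright brass disc, 62 mm in diameter and 22 mm high, with a shallow groove round its waist. At the start it lies at the bottom of the stack, on the balance's pan, centred to a few mm. Origin: centre of its underside, z up.
- w200: The 200 g weight (second largest of four): a plain upright brass disc, 48 mm in diameter and 20 mm high, with a shallow groove round its waist. At the start it lies on the 500 g weight, centred to a few mm. Origin: centre of its underside, z up.
- w100: The 100 g weight (third largest of four): a plain upright brass disc, 35 mm in diameter and 20 mm high, with a shallow groove round its waist. At the start it lies on the 200 g weight, centred to a few mm. Origin: centre of its underside, z up.
- w50: The 50 g weight (smallest of four): a plain upright brass disc, 23 mm in diameter and 20 mm high, with a shallow groove round its waist. At the start it lies on top of the stack, on the 100 g weight, centred to a few mm. Origin: centre of its underside, z up.
- nest500: The nest of the 500 g weight (largest of four): a shallow round dark-wood dish with a grey lining, fixed to the bench, 90 mm in outer and 82 mm in inner diameter, so 20 mm wider inside than its weight; the flat floor lies 4 mm and the top of the rim 8 mm above the bench. The four nests lie about the middle of the bench, and which lies where changes. Origin: centre of its underside (bench height), z up.
- nest200: The nest of the 200 g weight (second largest of four): a shallow round dark-wood dish with a grey lining, fixed to the bench, 76 mm in outer and 68 mm in inner diameter, so 20 mm wider inside than its weight; the flat floor lies 4 mm and the top of the rim 8 mm above the bench. The four nests lie about the middle of the bench, and which lies where changes. Origin: centre of its underside (bench height), z up.
- nest100: The nest of the 100 g weight (third largest of four): a shallow round dark-wood dish with a grey lining, fixed to the bench, 63 mm in outer and 55 mm in inner diameter, so 20 mm wider inside than its weight; the flat floor lies 4 mm and the top of the rim 8 mm above the bench. The four nests lie about the middle of the bench, and which lies where changes. Origin: centre of its underside (bench height), z up.
- nest50: The nest of the 50 g weight (smallest of four): a shallow round dark-wood dish with a grey lining, fixed to the bench, 51 mm in outer and 43 mm in inner diameter, so 20 mm wider inside than its weight; the flat floor lies 4 mm and the top of the rim 8 mm above the bench. The four nests lie about the middle of the bench, and which lies where changes. Origin: centre of its underside (bench height), z up.
- balance: The balance under the stack: fixed white housing 240 x 170 mm, top 56 mm above the bench, on the left or right of the bench (a blue stirrer of like size, up to 57 mm high, is on the other side). Its round steel pan, 130 mm in diameter, has its top 70 mm above the bench and its centre 35 mm from the origin along own +x, away from the display. Origin: centre of the underside, z up.
- beaker: A loose small glass beaker, 42 mm in diameter, 60 mm high, 50 g, standing in the middle between the nests; not part of the job. Origin: centre of its underside, z up.
Things that resemble listed ones, but are neither listed nor needed, are in the scene too. What is shaped like the nest200 but purple or red is not meant.

How it is judged:
By the outcome, as a careful person would: the job done as asked, in the order asked, and still so for the second after the job is handed in, with the robot touching nothing.
It also fails if it takes over 102 s, if anything falls off the work surface, if the arm or the gripper's body presses on something with over 40 N, if the wrist force passes 120 N, or if a joint passes its speed limit or range.

## Working session

There is one attempt and no reset: what is moved stays moved. The work goes in short steps, Python scripts to look and compute and a tool call to move; the robot and the scene stay as the last step left them, time stands still between calls to the robot, and variables do not carry over. Pictures are saved under pics/ and viewed, about 12 in all and at most 16, crops included, and the job is handed in when it is done.

Besides the shell and the picture viewer there is one more tool, called after ">>>" as name(argument=value, ...), one argument or row to a line, values as JSON. arm_command: Moves the arm, as the interface text tells. Its arguments: {"type":"object","properties":{"plan":{"type":"array"},"grip_force":{"type":"number"}},"required":["plan"]}

```bash
ls; mkdir -p pics; python3 - <<'E'
from rig import robot, optics
import cv2,numpy as np
for n in ("top","scene"):
    p,d=optics.camera(n); cv2.imwrite(f"pics/{n}0.png",p); np.save(f"{n}0.npy",d)
    i=optics.camera_info(n); print(n,i)
print(optics.camera_info("wrist")); print(robot.get_obs())
E
```

```text
pics
top {'mtx': array([[418.77042792,   0.        , 274.83150089],
       [  0.        , 418.77042792, 207.77273583],
       [  0.        ,   0.        ,   1.        ]]), 'position': array([0.3527945 , 0.00368334, 1.13536535]), 'rotation': array([-0.70148479,  0.7084056 , -0.05145135,  0.0585948 ])}
scene {'mtx': array([[422.6317149 ,   0.        , 276.6016793 ],
       [  0.        , 422.6317149 , 211.68711906],
       [  0.        ,   0.        ,   1.        ]]), 'position': array([ 0.90244571, -0.13209903,  0.82078154]), 'rotation': array([ 0.76671484,  0.5857064 , -0.15756699, -0.21040202])}
{'mtx': array([[313.36165255,   0.        , 273.5972096 ],
       [  0.        , 313.36165255, 211.81973317],
       [  0.        ,   0.        ,   1.        ]]), 'tool_from_camera': array([[ 9.48306544e-05, -2.90607703e-01,  9.56842283e-01,
        -1.62324608e-01],
       [ 2.30912996e-04, -9.56842255e-01, -2.90607718e-01,
         8.01092746e-02],
       [ 9.99999969e-01,  2.48505838e-04, -2.36328817e-05,
        -1.15693776e-03],
       [ 0.00000000e+00,  0.00000000e+00,  0.00000000e+00,
         1.00000000e+00]])}
{'time': 0.1, 'q': array([-1.51953980e+00,  5.28367882e-01,  1.43379770e+00, -1.20129614e-05,
        1.18141851e+00, -1.78486709e-01]), 'joint_velocities': array([ 0.00051131, -0.00367207, -0.00277843, -0.00038038,  0.00042275,
        0.00036055]), 'joint_torque': array([-5.62209825e-04, -4.40985811e+01, -1.77150840e+01,  6.34516636e-02,
        5.33858326e-02, -4.16345631e-05]), 'position': array([ 0.1423278 , -0.60788186,  0.22166529]), 'tool_rot': array([ 0.4399196 ,  0.55448321, -0.43886779,  0.55354691]), 'ft_force': array([ 0.22663386, -0.2575558 ,  0.114267  ]), 'moment': array([-0.05690936, -0.0124196 , -0.01015652]), 'grip_width': 0.0870239406617847}
```

View pics/top0.png

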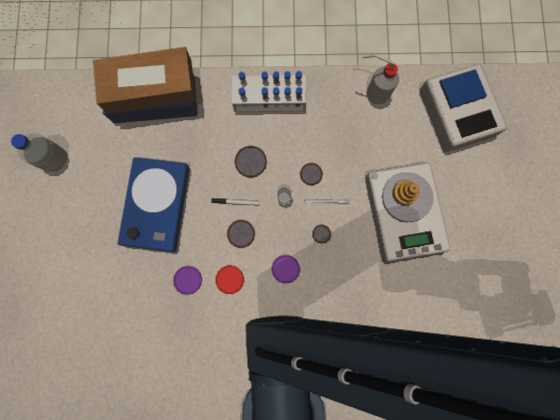

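View pics/scene0.png

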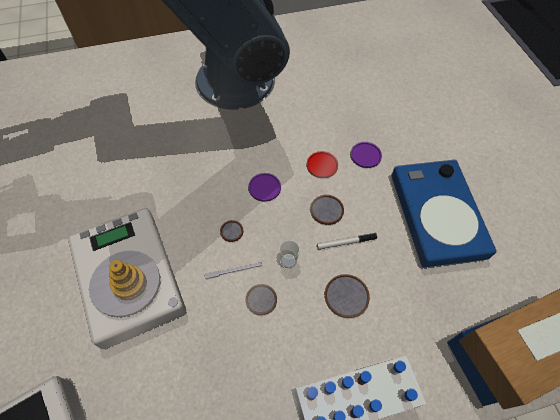

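```bash
cat > h.py <<'E'
import numpy as np, cv2
from scipy.spatial.transform import Rotation as R
from rig import robot, optics
def cam(n, o=None):
    i=optics.camera_info(n)
    if n!="wrist": return i["mtx"],R.from_quat(i["rotation"]).as_matrix(),np.array(i["position"])
    T=i["tool_from_camera"]; A=R.from_quat(o["tool_rot"]).as_matrix()
    return i["mtx"],A@T[:3,:3],A@T[:3,3]+o["position"]
def pix2z(c,u,v,z):   # intersect pixel ray with height z
    K,A,p=c; r=A@np.linalg.solve(K,np.vstack([np.atleast_1d(u),np.atleast_1d(v),np.ones(np.size(u))]))
    return (p[:,None]+r*((z-p[2])/r[2])).T
def w2pix(c,P):
    K,A,p=c; q=K@(A.T@(np.array(P)-p)); return q[:2]/q[2]
def cloud(c,d):
    K,A,p=c; v,u=np.indices(d.shape); q=np.linalg.solve(K,np.stack([u.ravel(),v.ravel(),np.ones(u.size)])*d.ravel())
    return (A@q).T.reshape(*d.shape,3)+p
E
python3 - <<'E'
from h import *
c=cam("top"); K,A,p=c; print(A.round(3))
im=cv2.imread("pics/top0.png"); W=cloud(c,np.load("top0.npy"))
for n,(u,v) in dict(n500=(250,161),n200=(241,234),n100=(311,174),n50=(321,234),beak=(285,197),pan=(408,196),w50=(406,190),bench=(285,220)).items():
    print(n,W[v,u].round(4),pix2z(c,u,v,.004)[0].round(3))
# per-height centroids on the balance
b=W[160:225,370:440].reshape(-1,3)
for lo,hi in ((.063,.08),(.088,.097),(.108,.117),(.128,.137),(.148,.158)):
    m=b[(b[:,2]>lo)&(b[:,2]<hi)]
    if len(m): print(lo,len(m),m.mean(0).round(4),(m.min(0)/2+m.max(0)/2).round(4),np.ptp(m,axis=0).round(3))
cr=im[130:270,200:360]; cv2.imwrite("pics/crop1.png",np.vstack([cv2.resize(cr,None,fx=4,fy=4,interpolation=cv2.INTER_CUBIC)]))
cv2.imwrite("pics/crop2.png",cv2.resize(im[150:270,360:460],None,fx=5,fy=5,interpolation=cv2.INTER_CUBIC))
E
```

```text
[[-0.009 -0.988  0.155]
 [-1.     0.011  0.009]
 [-0.011 -0.155 -0.988]]
n500 [0.663  0.0823 0.0047] [0.663 0.082 0.004]
n200 [0.4591 0.1062 0.0093] [0.46  0.107 0.004]
n100 [ 0.623  -0.0862  0.0084] [ 0.624 -0.087  0.004]
n50 [ 0.4576 -0.1101  0.0019] [ 0.457 -0.11   0.004]
beak [ 0.5603 -0.0138  0.0033] [ 0.56  -0.014  0.004]
pan [ 0.5371 -0.3125  0.1255] [ 0.559 -0.35   0.004]
w50 [ 0.551  -0.3067  0.1311] [ 0.576 -0.346  0.004]
bench [ 0.4972 -0.0131 -0.0011] [ 0.497 -0.013  0.004]
0.063 1472 [ 0.5425 -0.3292  0.0701] [ 0.5468 -0.3296  0.0715] [0.129 0.132 0.017]
0.088 145 [ 0.5524 -0.3073  0.0923] [ 0.5549 -0.3167  0.0925] [0.06  0.058 0.009]
0.108 110 [ 0.5501 -0.3114  0.1119] [ 0.554  -0.318   0.1124] [0.048 0.046 0.009]
0.128 69 [ 0.5505 -0.3142  0.132 ] [ 0.5524 -0.3192  0.1319] [0.033 0.034 0.007]
0.148 71 [ 0.5518 -0.318   0.1521] [ 0.5517 -0.3178  0.1521] [0.021 0.023 0.008]
```

View pics/crop1.png

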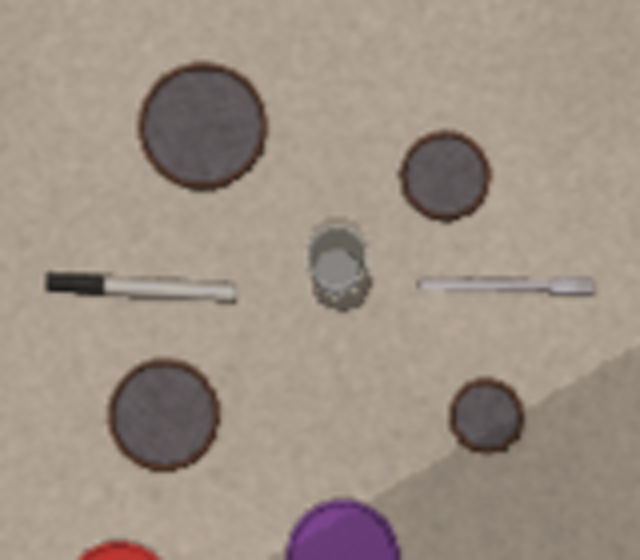

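View pics/crop2.png

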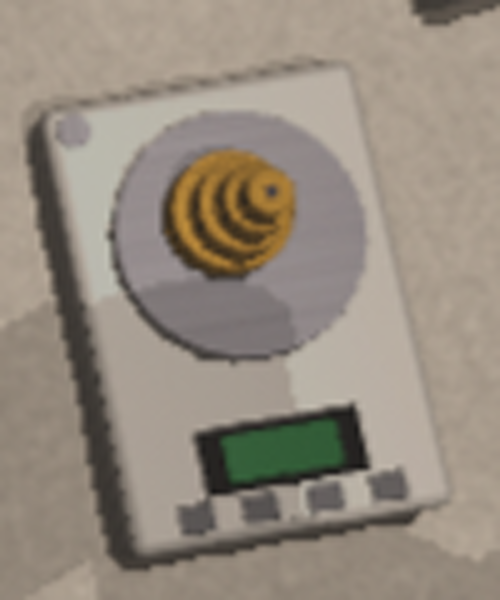

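```bash
cat >> h.py <<'E'
def go(target, yaw=None, o=None):
    """print remaining shift in tool cm, and turn (rotvec, tool axes) to point down with jaw axis at yaw (world, mod pi)"""
    o=o or robot.get_obs(); A=R.from_quat(o["tool_rot"]).as_matrix()
    s=A.T@(np.array(target)-o["position"])*100
    x=np.array([0,0,-1.]); zc=A[:,2].copy(); 
    if yaw is not None:
        zc=np.array([np.cos(yaw),np.sin(yaw),0]); zc*=np.sign(zc@A[:,2]) or 1
    zc[2]=0; zc/=np.linalg.norm(zc); D=np.column_stack([x,np.cross(zc,x),zc])
    t=R.from_matrix(A.T@D).as_rotvec()
    print("t",round(o["time"],2),"pos",o["position"].round(4),"w",round(o["grip_width"],4),"F",o["ft_force"].round(1),"q6",o["q"][5].round(2))
    print(" shift cm",s.round(2),"turn",t.round(3),"| tool y",A[:,1].round(2),"z",A[:,2].round(2))
E
python3 - <<'E'
from h import *
c=cam("top")
for n,(x,y) in dict(n500=(203,126),n100=(446,175.5),n50=(487,415.5),n200=(164,414.5)).items():
    print(n,pix2z(c,(x+.5)/4-.5+200,(y+.5)/4-.5+130,.008)[0].round(4))
print("w50",pix2z(c,(270+.5)/5-.5+360,(191+.5)/5-.5+150,.152)[0].round(4))
go([.552,-.318,.25])
E
```

```text
n500 [0.6617 0.081  0.008 ]
n100 [ 0.6245 -0.0866  0.008 ]
n50 [ 0.4584 -0.1105  0.008 ]
n200 [0.4612 0.1074 0.008 ]
w50 [ 0.552  -0.3186  0.152 ]
t 0.1 pos [ 0.1423 -0.6079  0.2217] w 0.087 F [ 0.2 -0.3  0.1] q6 -0.18
 shift cm [ -2.78  46.49 -18.9 ] turn [-0.    -0.002 -0.   ] | tool y [0.97 0.23 0.  ] z [ 0.23 -0.97 -0.  ]
```

>>> arm_command(
  plan=[
    [-0.3, 4.65, -1.9, 0, 0, 0, 8.7],
    [-0.3, 4.65, -1.9, 0, 0, 0, 8.7],
    [-0.3, 4.65, -1.9, 0, 0, 0, 8.7],
    [-0.3, 4.65, -1.9, 0, 0, 0, 8.7],
    [-0.3, 4.65, -1.9, 0, 0, 0, 8.7],
    [-0.3, 4.65, -1.9, 0, 0, 0, 8.7],
    [-0.3, 4.65, -1.9, 0, 0, 0, 8.7],
    [-0.3, 4.65, -1.9, 0, 0, 0, 8.7],
    [-0.3, 4.0, -1.6, 0, 0, 0, 8.7],
    [-0.3, 4.0, -1.6, 0, 0, 0, 8.7],
    [0, 0, 0, 0, 0, 0, 8.7],
    [0, 0, 0, 0, 0, 0, 8.7],
  ],
)

```text
time: 1.6
position: [0.5508, -0.3165, 0.2469]
tool_rot: [0.441, 0.557, -0.439, 0.55]
ft_force: [-0.3, 0.4, 0.1]
grip_width: 0.0873
```

```bash
python3 - <<'E'
from h import *
go([.552,-.318,.162])
o=robot.get_obs(); p,d=optics.camera("wrist"); c=cam("wrist",o); W=cloud(c,d)
cv2.imwrite("pics/wr1.png",p)
b=W.reshape(-1,3); b=b[(abs(b[:,0]-.55)<.08)&(abs(b[:,1]+.318)<.08)]
for lo,hi in ((.065,.075),(.088,.097),(.108,.117),(.128,.137),(.148,.158)):
    m=b[(b[:,2]>lo)&(b[:,2]<hi)]
    if len(m)>20:
        (x,y),r=cv2.minEnclosingCircle((m[:,:2]).astype(np.float32)); print(lo,len(m),m.mean(0).round(4),"circle",round(x,4),round(y,4),round(r,4))
E
```

```text
t 1.6 pos [ 0.5508 -0.3165  0.2469] w 0.0873 F [-0.3  0.4  0.1] q6 0.64
 shift cm [8.49 0.11 0.26] turn [ 0.    -0.01   0.003] | tool y [ 0.97  0.23 -0.  ] z [ 0.22 -0.97 -0.01]
0.065 7442 [ 0.5509 -0.3292  0.0701] circle 0.5483 -0.3267 0.065
0.088 839 [ 0.5693 -0.3132  0.0921] circle 0.5566 -0.3165 0.031
0.108 654 [ 0.564  -0.3148  0.112 ] circle 0.555 -0.317 0.024
0.128 492 [ 0.561  -0.317   0.1321] circle 0.5545 -0.3174 0.0175
0.148 538 [ 0.5542 -0.3164  0.152 ] circle 0.5539 -0.3166 0.0115
```

View pics/wr1.png

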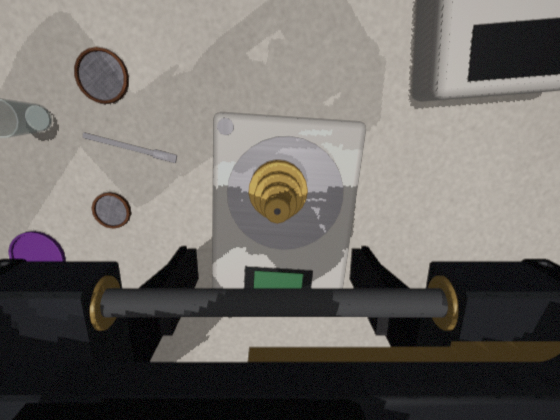

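```bash
python3 - <<'E'
from h import *
o=robot.get_obs(); c=cam("wrist",o)
for n,u,v in (("n100",102,75),("n50",111.7,210)): print(n,pix2z(c,u,v,.008)[0].round(4))
go([.5535,-.317,.139])
E
```

```text
n100 [ 0.6276 -0.086   0.008 ]
n50 [ 0.4614 -0.11    0.008 ]
t 1.65 pos [ 0.5507 -0.3165  0.2469] w 0.0871 F [-0.5 -0.4 -0.2] q6 0.64
 shift cm [10.79  0.29  0.22] turn [ 0.    -0.01   0.003] | tool y [ 0.97  0.22 -0.  ] z [ 0.22 -0.97 -0.01]
```

>>> arm_command(
  plan=[
    [3, 0.15, 0.1, 0, -0.01, 0, 5],
    [3, 0.15, 0.1, 0, 0, 0, 5],
    [3, 0, 0, 0, 0, 0, 5],
    [1.3, 0, 0, 0, 0, 0, 5],
    [0, 0, 0, 0, 0, 0, 5],
    [0, 0, 0, 0, 0, 0, 5],
  ],
  grip_force=15,
)

```text
time: 2.4
position: [0.5498, -0.3241, 0.1432]
tool_rot: [0.442, 0.551, -0.444, 0.551]
ft_force: [0.6, 1.1, 0.4]
grip_width: 0.0505
```

```bash
python3 - <<'E'
from h import *
go([.5535,-.317,.139])
E
```

```text
t 2.4 pos [ 0.5498 -0.3241  0.1432] w 0.0505 F [0.6 1.1 0.4] q6 0.65
 shift cm [ 0.42  0.52 -0.62] turn [-0.     0.003  0.002] | tool y [ 0.98  0.22 -0.  ] z [ 0.22 -0.98  0.  ]
```

>>> arm_command(
  plan=[
    [0, 0.5, -0.6, 0, 0, 0, 5],
    [0, 0, 0, 0, 0, 0, 5],
    [0, 0, 0, 0, 0, 0, 5],
  ],
)

```text
time: 2.78
position: [0.555, -0.3175, 0.1461]
tool_rot: [0.442, 0.549, -0.444, 0.553]
ft_force: [0.8, -0.3, -0.7]
grip_width: 0.0502
```

```bash
python3 - <<'E'
from h import *
go([.5535,-.317,.139])
p,d=optics.camera("wrist"); cv2.imwrite("pics/wr2.png",p[150:420])
E
```

```text
t 2.77 pos [ 0.555  -0.3175  0.1461] w 0.0502 F [ 0.8 -0.3 -0.7] q6 0.66
 shift cm [ 0.71 -0.14 -0.09] turn [ 0.     0.007 -0.001] | tool y [0.98 0.22 0.  ] z [ 0.22 -0.98  0.01]
```

View pics/wr2.png

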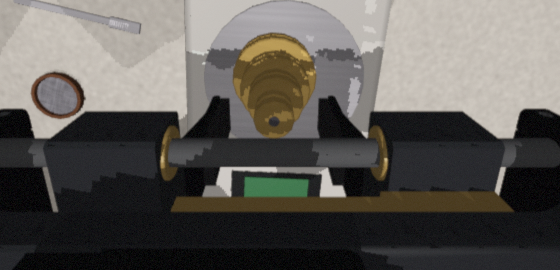

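>>> arm_command(
  plan=[
    [0.6, -0.1, -0.05, 0, 0, 0, 5],
    [0.1, 0, 0, 0, 0, 0, 5],
    [0, 0, 0, 0, 0, 0, 5],
  ],
)

```text
time: 3.2
position: [0.5538, -0.3171, 0.1385]
tool_rot: [0.442, 0.549, -0.444, 0.553]
ft_force: [-0.3, 0.6, 0.4]
grip_width: 0.0502
```

```bash
python3 - <<'E'
from h import *
go([.5535,-.317,.139])
E
```

```text
t 3.2 pos [ 0.5538 -0.3171  0.1385] w 0.0502 F [-0.3  0.6  0.4] q6 0.66
 shift cm [-0.05 -0.03 -0.01] turn [ 0.     0.007 -0.001] | tool y [0.98 0.22 0.  ] z [ 0.22 -0.98  0.01]
```

Close and lift gently.

>>> arm_command(
  plan=[
    [0, 0, 0, 0, 0, 0, 3],
    [0, 0, 0, 0, 0, 0, 2.5],
    [0, 0, 0, 0, 0, 0, 1.5],
    [0, 0, 0, 0, 0, 0, 1.5],
    [0, 0, 0, 0, 0, 0, 1.5],
    [0, 0, 0, 0, 0, 0, 1.5],
  ],
  grip_force=15,
)

```text
time: 3.95
position: [0.5538, -0.3173, 0.1384]
tool_rot: [0.442, 0.549, -0.444, 0.553]
ft_force: [0.2, -0.8, 0.1]
grip_width: 0.0224
```

>>> arm_command(
  plan=[
    [-0.5, 0, 0, 0, 0, 0, 1.5],
    [-1, 0, 0, 0, 0, 0, 1.5],
    [-1.5, 0, 0, 0, 0, 0, 1.5],
    [-1.5, 0, 0, 0, 0, 0, 1.5],
    [0, 0, 0, 0, 0, 0, 1.5],
  ],
)

```text
time: 4.58
position: [0.5543, -0.3174, 0.1879]
tool_rot: [0.442, 0.548, -0.444, 0.554]
ft_force: [0.3, -1.3, -0.6]
grip_width: 0.0225
```

```bash
python3 - <<'E'
from h import *
p,d=optics.camera("wrist"); cv2.imwrite("pics/wr3.png",p[150:420])
go([.4598,-.1103,.1])
E
```

```text
t 4.62 pos [ 0.5539 -0.3171  0.1871] w 0.0225 F [-0.2  0.5  0. ] q6 0.66
 shift cm [  8.53  -4.75 -22.28] turn [ 0.     0.007 -0.001] | tool y [0.98 0.22 0.  ] z [ 0.22 -0.98  0.01]
```

View pics/wr3.png

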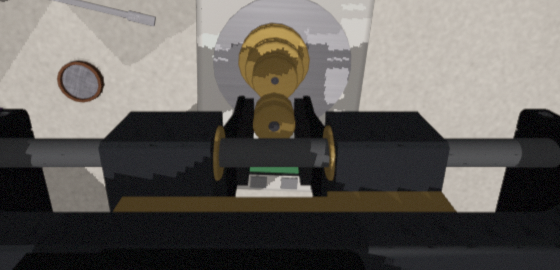

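>>> arm_command(
  plan=[
    [0, -0.95, -4.4, 0, 0, 0, 1.5],
    [0, -0.95, -4.4, 0, 0, 0, 1.5],
    [1.5, -0.95, -4.4, 0, 0, 0, 1.5],
    [2, -0.95, -4.4, 0, 0, 0, 1.5],
    [2, -0.95, -4.4, 0, 0, 0, 1.5],
    [2, 0, 0, 0, 0, 0, 1.5],
    [2, 0, 0, 0, 0, 0, 1.5],
    [0, 0, 0, 0, 0, 0, 1.5],
    [0, 0, 0, 0, 0, 0, 1.5],
  ],
)

```text
time: 5.75
position: [0.4563, -0.107, 0.0869]
tool_rot: [0.442, 0.549, -0.445, 0.553]
ft_force: [-0.3, 0.2, -0.2]
grip_width: 0.0222
```

```bash
python3 - <<'E'
from h import *
go([.4598,-.1103,.013])
E
```

```text
t 5.75 pos [ 0.4563 -0.107   0.0869] w 0.0222 F [-0.3  0.2 -0.2] q6 0.9
 shift cm [7.39 0.27 0.34] turn [ 0.     0.007 -0.   ] | tool y [0.98 0.21 0.  ] z [ 0.21 -0.98  0.01]
```

>>> arm_command(
  plan=[
    [2.5, 0.1, 0.15, 0, 0.004, 0, 1.5],
    [2.5, 0.1, 0.15, 0, 0.003, 0, 1.5],
    [1.6, 0, 0, 0, 0, 0, 1.5],
    [0.3, 0, 0, 0, 0, 0, 1.5],
    [0, 0, 0, 0, 0, 0, 1.5],
    [0, 0, 0, 0, 0, 0, 1.5],
  ],
)

```text
time: 6.5
position: [0.4648, -0.1136, 0.0212]
tool_rot: [0.445, 0.546, -0.442, 0.556]
ft_force: [-0.2, 0.2, 0.1]
grip_width: 0.0222
```

```bash
python3 - <<'E'
from h import *
go([.4598,-.1103,.0105])
E
```

```text
t 6.5 pos [ 0.4648 -0.1136  0.0212] w 0.0222 F [-0.2  0.2  0.1] q6 0.88
 shift cm [ 1.07 -0.43 -0.44] turn [ 0.     0.009 -0.011] | tool y [0.98 0.21 0.01] z [ 0.21 -0.98  0.01]
```

>>> arm_command(
  plan=[
    [0, -0.4, -0.4, 0, 0.005, -0.008, 1.5],
    [0, 0, 0, 0, 0, 0, 1.5],
    [0, 0, 0, 0, 0, 0, 1.5],
  ],
)

```text
time: 6.88
position: [0.4603, -0.1105, 0.0225]
tool_rot: [0.444, 0.548, -0.443, 0.553]
ft_force: [0.1, -0.3, -0.6]
grip_width: 0.0225
```

```bash
python3 - <<'E'
from h import *
go([.4598,-.1103,.0105])
E
```

```text
t 6.88 pos [ 0.4603 -0.1105  0.0225] w 0.0225 F [ 0.1 -0.3 -0.6] q6 0.89
 shift cm [ 1.2  -0.05 -0.04] turn [ 0.     0.005 -0.005] | tool y [0.98 0.21 0.  ] z [ 0.21 -0.98  0.01]
```

>>> arm_command(
  plan=[
    [0.6, 0, 0, 0, 0, 0, 1.5],
    [0.3, 0, 0, 0, 0, 0, 1.5],
    [0.2, 0, 0, 0, 0, 0, 1.5],
    [0.05, 0, 0, 0, 0, 0, 1.5],
    [0.05, 0, 0, 0, 0, 0, 1.5],
    [0, 0, 0, 0, 0, 0, 1.5],
  ],
)

```text
time: 7.62
position: [0.4605, -0.1106, 0.0104]
tool_rot: [0.444, 0.548, -0.443, 0.553]
ft_force: [1.0, -0.2, -0.2]
grip_width: 0.0222
```

>>> arm_command(
  plan=[
    [0.05, 0, 0, 0, 0, 0, 1.5],
    [0.05, 0, 0, 0, 0, 0, 1.5],
    [0, 0, 0, 0, 0, 0, 1.5],
  ],
)

```text
time: 8.0
position: [0.4605, -0.1106, 0.0104]
tool_rot: [0.444, 0.548, -0.443, 0.554]
ft_force: [-0.3, 0.3, 0.5]
grip_width: 0.0224
```

>>> arm_command(
  plan=[
    [0.15, 0, 0, 0, 0, 0, 1.5],
    [0, 0, 0, 0, 0, 0, 1.5],
  ],
)

```text
time: 8.25
position: [0.4607, -0.1106, 0.0104]
tool_rot: [0.444, 0.548, -0.443, 0.554]
ft_force: [-0.2, -0.1, 0.3]
grip_width: 0.023
```

>>> arm_command(
  plan=[
    [0.15, 0, 0, 0, 0, 0, 1.5],
  ],
)

```text
time: 8.38
position: [0.4609, -0.1107, 0.01]
tool_rot: [0.444, 0.547, -0.443, 0.554]
ft_force: [-3.3, 1.3, 25.8]
grip_width: 0.0222
```

>>> arm_command(
  plan=[
    [0, 0, 0, 0, 0, 0, 1.5],
    [0, 0, 0, 0, 0, 0, 2.6],
    [0, 0, 0, 0, 0, 0, 3.2],
    [0, 0, 0, 0, 0, 0, 4],
    [0, 0, 0, 0, 0, 0, 4],
    [-1.5, 0, 0, 0, 0, 0, 4],
    [-3, 0, 0, 0, 0, 0, 4],
    [-4, 0, 0, 0, 0, 0, 5],
    [-4, 0, 0, 0, 0, 0, 6],
    [0, 0, 0, 0, 0, 0, 6.5],
    [0, 0, 0, 0, 0, 0, 6.5],
  ],
)

```text
time: 9.75
position: [0.4594, -0.1098, 0.141]
tool_rot: [0.444, 0.547, -0.443, 0.554]
ft_force: [0.3, -0.4, -0.0]
grip_width: 0.0636
```

```bash
python3 - <<'E'
from h import *
o=robot.get_obs(); p,d=optics.camera("wrist"); c=cam("wrist",o); W=cloud(c,d)
cv2.imwrite("pics/wr4.png",p)
b=W.reshape(-1,3); b=b[(abs(b[:,0]-.46)<.05)&(abs(b[:,1]+.11)<.05)&(b[:,2]>.018)&(b[:,2]<.03)]
print(len(b),b.mean(0),[cv2.minEnclosingCircle(b[:,:2].astype(np.float32))])
go([.5543,-.3174,.185])
E
```

```text
472 [ 0.46135326 -0.10921504  0.02390523] [((0.460665225982666, -0.10934725403785706), 0.011497203260660172)]
t 9.8 pos [ 0.4596 -0.1099  0.1408] w 0.064 F [ 0.3  0.1 -0.1] q6 0.89
 shift cm [-4.22  4.85 22.33] turn [ 0.     0.007 -0.007] | tool y [0.98 0.21 0.01] z [ 0.21 -0.98  0.01]
```

View pics/wr4.png

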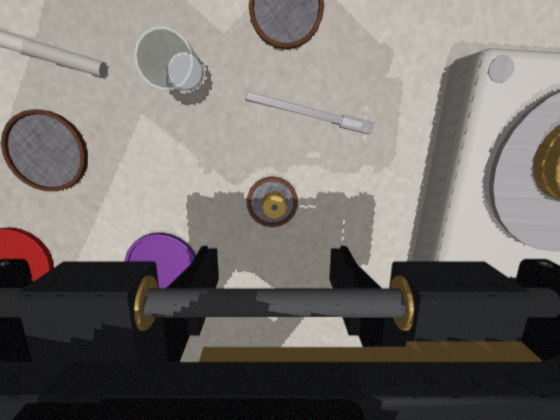

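>>> arm_command(
  plan=[
    [-2, 0, 0, 0, 0.003, -0.003, 6.5],
    [-2, 0.95, 4.4, 0, 0.003, -0.003, 6.5],
    [-0.2, 0.95, 4.4, 0, 0, 0, 6.5],
    [0, 0.95, 4.4, 0, 0, 0, 6.5],
    [0, 0.95, 4.4, 0, 0, 0, 6.5],
    [0, 0.95, 4.4, 0, 0, 0, 6.5],
    [0, 0, 0, 0, 0, 0, 6.5],
    [0, 0, 0, 0, 0, 0, 6.5],
  ],
)

```text
time: 10.8
position: [0.5481, -0.3156, 0.169]
tool_rot: [0.443, 0.56, -0.444, 0.542]
ft_force: [0.2, 0.1, -0.0]
grip_width: 0.0653
```

```bash
python3 - <<'E'
from h import *
go([.5543,-.3174,.1185])
E
```

```text
t 10.8 pos [ 0.5481 -0.3156  0.169 ] w 0.0653 F [ 0.2  0.1 -0. ] q6 0.66
 shift cm [5.03 0.65 0.41] turn [ 0.    -0.019  0.017] | tool y [ 0.98  0.21 -0.02] z [ 0.21 -0.98 -0.02]
```

>>> arm_command(
  plan=[
    [0, 0.5, 0.3, 0, -0.019, 0.017, 6.5],
    [0, 0, 0, 0, 0, 0, 6.5],
    [0, 0, 0, 0, 0, 0, 6.5],
  ],
)

```text
time: 11.18
position: [0.5526, -0.3141, 0.1678]
tool_rot: [0.443, 0.553, -0.442, 0.55]
ft_force: [-0.5, -0.0, -0.8]
grip_width: 0.0652
```

```bash
python3 - <<'E'
from h import *
go([.5543,-.3174,.1185])
o=robot.get_obs(); p,d=optics.camera("wrist"); c=cam("wrist",o); b=cloud(c,d).reshape(-1,3)
b=b[(abs(b[:,0]-.555)<.05)&(abs(b[:,1]+.317)<.05)]
for h in (.132,.112,.092):
    m=b[abs(b[:,2]-h)<.004]; print(h,len(m),cv2.minEnclosingCircle(m[:,:2].astype(np.float32)))
E
```

```text
t 11.18 pos [ 0.5526 -0.3141  0.1678] w 0.0652 F [-0.5 -0.  -0.8] q6 0.66
 shift cm [4.93 0.1  0.37] turn [ 0.    -0.003  0.002] | tool y [ 0.98  0.22 -0.  ] z [ 0.22 -0.98 -0.  ]
0.132 1933 ((0.5544115304946899, -0.31736457347869873), 0.017743371427059174)
0.112 1096 ((0.5551084876060486, -0.31719377636909485), 0.024117259308695793)
0.092 1356 ((0.5566710829734802, -0.3165889382362366), 0.031055457890033722)
```

Weights confirmed undisturbed. Descend onto w100.

>>> arm_command(
  plan=[
    [0, 0.1, 0.35, 0, 0, 0, 6.5],
    [2, 0, 0, 0, 0, 0, 6.5],
    [2, 0, 0, 0, 0, 0, 6.5],
    [0.8, 0, 0, 0, 0, 0, 6.5],
    [0, 0, 0, 0, 0, 0, 6.5],
    [0, 0, 0, 0, 0, 0, 6.5],
  ],
)

```text
time: 11.98
position: [0.5565, -0.3189, 0.1214]
tool_rot: [0.443, 0.551, -0.442, 0.553]
ft_force: [0.5, 0.8, -0.5]
grip_width: 0.0651
```

```bash
python3 - <<'E'
from h import *
go([.5543,-.3174,.1185])
E
```

```text
t 11.97 pos [ 0.5565 -0.3189  0.1214] w 0.0651 F [ 0.5  0.8 -0.5] q6 0.66
 shift cm [ 0.29 -0.18 -0.2 ] turn [ 0.     0.002 -0.002] | tool y [0.98 0.22 0.  ] z [ 0.22 -0.98  0.  ]
```

>>> arm_command(
  plan=[
    [0.25, -0.18, -0.18, 0, 0, 0, 6],
    [0, 0, 0, 0, 0, 0, 5],
    [0, 0, 0, 0, 0, 0, 4.2],
    [0, 0, 0, 0, 0, 0, 3.7],
    [0, 0, 0, 0, 0, 0, 2.5],
    [0, 0, 0, 0, 0, 0, 2.5],
    [0, 0, 0, 0, 0, 0, 2.5],
    [0, 0, 0, 0, 0, 0, 2.5],
  ],
  grip_force=20,
)

```text
time: 12.98
position: [0.555, -0.3182, 0.1206]
tool_rot: [0.442, 0.549, -0.442, 0.554]
ft_force: [-0.9, 0.4, 0.2]
grip_width: 0.0342
```

>>> arm_command(
  plan=[
    [-0.5, 0, 0, 0, 0, 0, 2.5],
    [-1, 0, 0, 0, 0, 0, 2.5],
    [-1.5, 0, 0, 0, 0, 0, 2.5],
    [-1.5, 0, 0, 0, 0, 0, 2.5],
    [-1, 0, 0, 0, 0, 0, 2.5],
    [0, 0, 0, 0, 0, 0, 2.5],
  ],
)

```text
time: 13.72
position: [0.5551, -0.3182, 0.1806]
tool_rot: [0.442, 0.549, -0.442, 0.555]
ft_force: [0.5, -0.2, -0.8]
grip_width: 0.0345
```

```bash
python3 - <<'E'
from h import *
o=robot.get_obs(); go([.626,-.0863,.06])
p,d=optics.camera("wrist"); c=cam("wrist",o); b=cloud(c,d).reshape(-1,3)
b=b[(abs(b[:,0]-.555)<.05)&(abs(b[:,1]+.317)<.05)]
for lo,hi in ((.185,.21),(.109,.115),(.089,.095)):
    m=b[(b[:,2]>lo)&(b[:,2]<hi)]; print(lo,len(m),np.median(m[:,2]) if len(m) else 0, cv2.minEnclosingCircle(m[:,:2].astype(np.float32)) if len(m) else 0)
E
```

```text
t 13.72 pos [ 0.5551 -0.3182  0.1806] w 0.0345 F [ 0.5 -0.2 -0.8] q6 0.66
 shift cm [ 11.99  11.89 -21.17] turn [ 0.     0.006 -0.005] | tool y [0.98 0.22 0.01] z [ 0.22 -0.98  0.01]
0.185 3779 0.19224099906894343 ((0.5653083324432373, -0.31442296504974365), 0.027637850493192673)
0.109 2092 0.11209713278238856 ((0.5551751255989075, -0.3172683119773865), 0.024055246263742447)
0.089 1203 0.092086716457069 ((0.5565742254257202, -0.3163892328739166), 0.03102211095392704)
```

>>> arm_command(
  plan=[
    [0, 2.4, -4.25, 0, 0, 0, 2.5],
    [0, 2.4, -4.25, 0, 0, 0, 2.5],
    [1.5, 2.4, -4.25, 0, 0, 0, 2.5],
    [2, 2.4, -4.25, 0, 0, 0, 2.5],
    [2, 2.3, -4.1, 0, 0, 0, 2.5],
    [2.5, 0, 0, 0, 0, 0, 2.5],
    [2.5, 0, 0, 0, 0, 0, 2.5],
    [0, 0, 0, 0, 0, 0, 2.5],
    [0, 0, 0, 0, 0, 0, 2.5],
  ],
)

```text
time: 14.9
position: [0.627, -0.0798, 0.068]
tool_rot: [0.442, 0.55, -0.443, 0.553]
ft_force: [0.0, 0.2, -0.7]
grip_width: 0.0341
```

```bash
python3 - <<'E'
from h import *
go([.626,-.0863,.0126])
E
```

```text
t 14.9 pos [ 0.627  -0.0798  0.068 ] w 0.0341 F [ 0.   0.2 -0.7] q6 1.05
 shift cm [ 5.54 -0.24  0.59] turn [ 0.     0.004 -0.001] | tool y [0.98 0.22 0.  ] z [ 0.22 -0.98  0.  ]
```

>>> arm_command(
  plan=[
    [1.5, -0.25, 0.6, 0, 0, 0, 2.5],
    [1.5, 0, 0, 0, 0, 0, 2.5],
    [1.0, 0, 0, 0, 0, 0, 2.5],
    [0.3, 0, 0, 0, 0, 0, 2.5],
    [0, 0, 0, 0, 0, 0, 2.5],
    [0, 0, 0, 0, 0, 0, 2.5],
  ],
)

```text
time: 15.65
position: [0.6271, -0.0885, 0.024]
tool_rot: [0.443, 0.548, -0.443, 0.553]
ft_force: [-0.7, 1.0, -0.3]
grip_width: 0.0345
```

```bash
python3 - <<'E'
from h import *
go([.626,-.0863,.0126])
E
```

```text
t 15.65 pos [ 0.6271 -0.0885  0.024 ] w 0.0345 F [-0.7  1.  -0.3] q6 1.04
 shift cm [ 1.14 -0.07 -0.25] turn [ 0.     0.006 -0.004] | tool y [0.98 0.21 0.  ] z [ 0.21 -0.98  0.01]
```

>>> arm_command(
  plan=[
    [0.4, -0.05, -0.2, 0, 0, 0, 2.5],
    [0.3, 0, 0, 0, 0, 0, 2.5],
    [0.2, 0, 0, 0, 0, 0, 2.5],
    [0.1, 0, 0, 0, 0, 0, 2.5],
    [0.1, 0, 0, 0, 0, 0, 2.5],
    [0.1, 0, 0, 0, 0, 0, 2.5],
  ],
)

```text
time: 16.4
position: [0.6269, -0.0865, 0.0126]
tool_rot: [0.443, 0.548, -0.443, 0.554]
ft_force: [-1.4, -0.3, 6.3]
grip_width: 0.0345
```

Contact (6 N). One small press to confirm seat, then release.

>>> arm_command(
  plan=[
    [0.12, 0, 0, 0, 0, 0, 2.5],
  ],
)

```text
time: 16.52
position: [0.6269, -0.0865, 0.0125]
tool_rot: [0.443, 0.548, -0.443, 0.554]
ft_force: [-2.3, 1.0, 10.0]
grip_width: 0.0343
```

>>> arm_command(
  plan=[
    [0, 0, 0, 0, 0, 0, 2.5],
    [0, 0, 0, 0, 0, 0, 3.7],
    [0, 0, 0, 0, 0, 0, 4.4],
    [0, 0, 0, 0, 0, 0, 5],
    [0, 0, 0, 0, 0, 0, 5],
    [-1.5, 0, 0, 0, 0, 0, 5],
    [-3, 0, 0, 0, 0, 0, 5],
    [-4, 0, 0, 0, 0, 0, 6],
    [-4, 0, 0, 0, 0, 0, 7],
    [-2, 0, 0, 0, 0, 0, 8],
    [0, 0, 0, 0, 0, 0, 8],
    [0, 0, 0, 0, 0, 0, 8],
  ],
)

```text
time: 18.02
position: [0.6266, -0.086, 0.1667]
tool_rot: [0.444, 0.546, -0.443, 0.556]
ft_force: [-0.3, 0.6, -0.6]
grip_width: 0.0795
```

```bash
cat >> h.py <<'E'
def disc(xy,h,save=None):
    o=robot.get_obs(); p,d=optics.camera("wrist"); b=cloud(cam("wrist",o),d).reshape(-1,3)
    if save: cv2.imwrite(save,p)
    b=b[(np.hypot(b[:,0]-xy[0],b[:,1]-xy[1])<.05)]
    for z in h:
        m=b[abs(b[:,2]-z)<.004]
        if len(m): print(z,len(m),"z",np.median(m[:,2]).round(4),np.ptp(m[:,2]).round(4),cv2.minEnclosingCircle(m[:,:2].astype(np.float32)))
E
python3 - <<'E'
from h import *
disc((.626,-.0865),(.004,.024),"pics/wr5.png")
go([.5548,-.3172,.16])
E
```

```text
0.004 3547 z 0.0011 0.008 ((0.6260205507278442, -0.08653640747070312), 0.050051264464855194)
0.024 905 z 0.0241 0.0058 ((0.6267098784446716, -0.08538742363452911), 0.01743803173303604)
t 18.07 pos [ 0.6267 -0.086   0.1666] w 0.0798 F [-0.1  0.3 -0.2] q6 1.05
 shift cm [  0.74 -11.98  21.04] turn [ 0.     0.009 -0.01 ] | tool y [0.98 0.21 0.01] z [ 0.21 -0.98  0.01]
```

View pics/wr5.png

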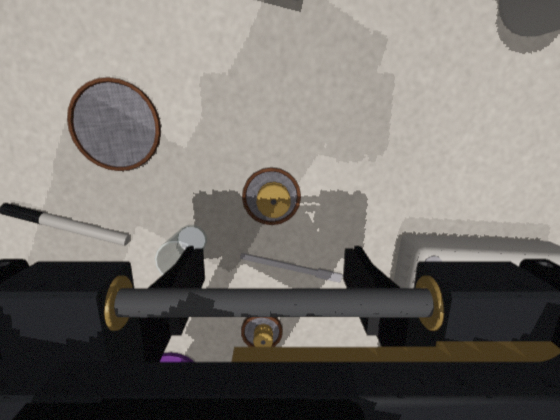

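>>> arm_command(
  plan=[
    [0, -2.4, 4.2, 0, 0, 0, 8],
    [0, -2.4, 4.2, 0, 0, 0, 8],
    [0, -2.4, 4.2, 0, 0, 0, 8],
    [0, -2.4, 4.2, 0, 0, 0, 8],
    [0, -2.4, 4.2, 0, 0, 0, 8],
    [0, 0, 0, 0, 0.009, -0.009, 8],
    [0, 0, 0, 0, 0, 0, 8],
    [0, 0, 0, 0, 0, 0, 8],
  ],
)

```text
time: 19.08
position: [0.549, -0.3188, 0.156]
tool_rot: [0.442, 0.558, -0.442, 0.545]
ft_force: [0.3, 0.4, 0.7]
grip_width: 0.0798
```

```bash
python3 - <<'E'
from h import *
go([.5551,-.3172,.0985])
disc((.5555,-.317),(.112,.092))
E
```

```text
t 19.07 pos [ 0.549  -0.3188  0.156 ] w 0.0798 F [0.3 0.4 0.7] q6 0.65
 shift cm [5.74 0.7  0.06] turn [ 0.    -0.015  0.012] | tool y [ 0.98  0.22 -0.01] z [ 0.22 -0.98 -0.01]
0.112 3454 z 0.1121 0.0061 ((0.5551563501358032, -0.3173673748970032), 0.024235552176833153)
0.092 1507 z 0.0921 0.0079 ((0.5563843250274658, -0.3167983591556549), 0.03133242204785347)
```

>>> arm_command(
  plan=[
    [0, 0.5, 0, 0, -0.009, 0.008, 8],
    [0, 0, 0, 0, 0, 0, 8],
    [0, 0, 0, 0, 0, 0, 8],
    [2, 0, 0, 0, 0, 0, 8],
    [2, 0, 0, 0, 0, 0, 8],
    [0.8, 0, 0, 0, 0, 0, 8],
    [0, 0, 0, 0, 0, 0, 8],
    [0, 0, 0, 0, 0, 0, 8],
  ],
)

```text
time: 20.12
position: [0.5566, -0.3149, 0.1091]
tool_rot: [0.441, 0.553, -0.441, 0.552]
ft_force: [-0.4, -0.7, -0.7]
grip_width: 0.0801
```

```bash
python3 - <<'E'
from h import *
go([.5551,-.3172,.0985])
E
```

```text
t 20.12 pos [ 0.5566 -0.3149  0.1091] w 0.0801 F [-0.4 -0.7 -0.7] q6 0.66
 shift cm [ 1.06 -0.2   0.2 ] turn [ 0.    -0.002  0.   ] | tool y [ 0.97  0.22 -0.  ] z [ 0.22 -0.97 -0.  ]
```

>>> arm_command(
  plan=[
    [0.4, -0.2, 0.2, 0, 0, 0, 8],
    [0.5, 0, 0, 0, 0, 0, 8],
    [0.1, 0, 0, 0, 0, 0, 8],
    [0, 0, 0, 0, 0, 0, 8],
    [0, 0, 0, 0, 0, 0, 8],
  ],
)

```text
time: 20.75
position: [0.5556, -0.3181, 0.0999]
tool_rot: [0.441, 0.552, -0.441, 0.553]
ft_force: [-0.1, -0.4, -0.2]
grip_width: 0.0798
```

```bash
python3 - <<'E'
from h import *
go([.5551,-.3172,.0985])
E
```

```text
t 20.75 pos [ 0.5556 -0.3181  0.0999] w 0.0798 F [-0.1 -0.4 -0.2] q6 0.65
 shift cm [ 0.14 -0.03 -0.1 ] turn [ 0.     0.    -0.001] | tool y [0.97 0.22 0.  ] z [ 0.22 -0.97  0.  ]
```

>>> arm_command(
  plan=[
    [0.1, 0, -0.1, 0, 0, 0, 7],
    [0, 0, 0, 0, 0, 0, 6],
    [0, 0, 0, 0, 0, 0, 5.4],
    [0, 0, 0, 0, 0, 0, 5],
    [0, 0, 0, 0, 0, 0, 3.8],
    [0, 0, 0, 0, 0, 0, 3.8],
    [0, 0, 0, 0, 0, 0, 3.8],
    [0, 0, 0, 0, 0, 0, 3.8],
  ],
  grip_force=28,
)

```text
time: 21.75
position: [0.5556, -0.3173, 0.0991]
tool_rot: [0.441, 0.552, -0.441, 0.553]
ft_force: [0.0, -0.3, -0.3]
grip_width: 0.0471
```

>>> arm_command(
  plan=[
    [-0.5, 0, 0, 0, 0, 0, 3.8],
    [-1, 0, 0, 0, 0, 0, 3.8],
    [-1.5, 0, 0, 0, 0, 0, 3.8],
    [-1.5, 0, 0, 0, 0, 0, 3.8],
    [-2, 0, 0, 0, 0, 0, 3.8],
    [-2, 0, 0, 0, 0, 0, 3.8],
    [0, 0, 0, 0, 0, 0, 3.8],
  ],
)

```text
time: 22.62
position: [0.5557, -0.3173, 0.1912]
tool_rot: [0.441, 0.551, -0.441, 0.554]
ft_force: [0.3, -0.2, -1.7]
grip_width: 0.047
```

```bash
python3 - <<'E'
from h import *
o=robot.get_obs(); print(o["position"]); disc((.5555,-.317),(.092,o["position"][2]+.012))
go([.4625,.1075,.06])
E
```

```text
[ 0.55574757 -0.31729421  0.19117882]
0.092 2885 z 0.0921 0.0066 ((0.5565704107284546, -0.3165716230869293), 0.03097384423017502)
0.20317882046051922 4593 z 0.2042 0.008 ((0.5664324760437012, -0.31355711817741394), 0.03258061036467552)
t 22.68 pos [ 0.5551 -0.3168  0.19  ] w 0.0468 F [-0.1  1.  -1.6] q6 0.65
 shift cm [ 12.97   0.39 -43.43] turn [ 0.     0.001 -0.002] | tool y [0.97 0.22 0.  ] z [ 0.22 -0.97  0.  ]
```

>>> arm_command(
  plan=[
    [0, 0, -4.8, 0, 0, 0, 3.8],
    [0, 0.05, -4.8, 0, 0, 0, 3.8],
    [0, 0.05, -4.8, 0, 0, 0, 3.8],
    [0, 0.05, -4.8, 0, 0, 0, 3.8],
    [0, 0.05, -4.8, 0, 0, 0, 3.8],
    [0, 0.05, -4.8, 0, 0, 0, 3.8],
    [0, 0.05, -4.8, 0, 0, 0, 3.8],
    [1, 0.05, -4.8, 0, 0, 0, 3.8],
    [2, 0, -4, 0, 0, 0, 3.8],
    [3, 0, 0, 0, 0, 0, 3.8],
    [0, 0, 0, 0, 0, 0, 3.8],
    [0, 0, 0, 0, 0, 0, 3.8],
  ],
)

```text
time: 24.18
position: [0.4575, 0.1102, 0.1235]
tool_rot: [0.441, 0.554, -0.442, 0.55]
ft_force: [-0.1, 0.2, -1.3]
grip_width: 0.0474
```

```bash
python3 - <<'E'
from h import *
go([.4625,.1075,.011])
o=robot.get_obs();p,d=optics.camera("wrist"); cv2.imwrite("pics/wr6.png",p)
E
```

```text
t 24.18 pos [0.4575 0.1102 0.1235] w 0.0474 F [-0.1  0.2 -1.3] q6 1.34
 shift cm [11.25  0.49  0.42] turn [ 0.    -0.003  0.005] | tool y [ 0.98  0.22 -0.01] z [ 0.22 -0.98 -0.  ]
```

View pics/wr6.png

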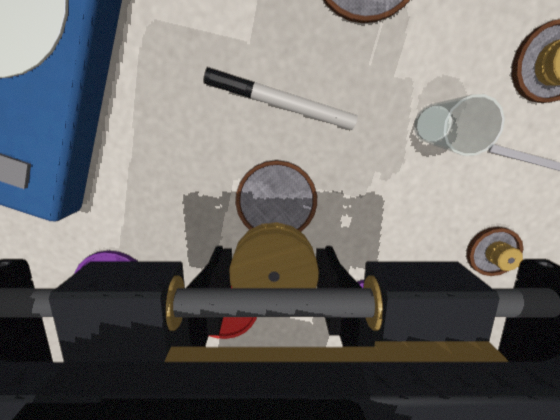

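>>> arm_command(
  plan=[
    [0, 0.45, 0.4, 0, 0, 0, 3.8],
    [3, 0, 0, 0, 0, 0, 3.8],
    [3, 0, 0, 0, 0, 0, 3.8],
    [2, 0, 0, 0, 0, 0, 3.8],
    [1, 0, 0, 0, 0, 0, 3.8],
    [0, 0, 0, 0, 0, 0, 3.8],
    [0, 0, 0, 0, 0, 0, 3.8],
  ],
)

```text
time: 25.1
position: [0.4736, 0.1034, 0.037]
tool_rot: [0.447, 0.547, -0.44, 0.554]
ft_force: [0.3, 0.0, -1.6]
grip_width: 0.0475
```

```bash
python3 - <<'E'
from h import *
o=robot.get_obs(); o2=dict(o); o2["position"]=np.array([.4575,.1102,.1235]); o2["tool_rot"]=np.array([.441,.554,-.442,.55])
print(pix2z(cam("wrist",o2),276.5,199.5,.008))
go([.4625,.1075,.011])
E
```

```text
[[0.46454591 0.11067867 0.008     ]]
t 25.1 pos [0.4736 0.1034 0.037 ] w 0.0475 F [ 0.3  0.  -1.6] q6 1.34
 shift cm [ 2.58 -1.03 -0.64] turn [ 0.     0.001 -0.014] | tool y [0.98 0.21 0.01] z [ 0.21 -0.98  0.  ]
```

>>> arm_command(
  plan=[
    [0, -0.9, -0.75, 0, 0, -0.006, 3.8],
    [0, 0, 0, 0, 0, 0, 3.8],
    [0, 0, 0, 0, 0, 0, 3.8],
    [1.3, 0, 0, 0, 0, 0, 3.8],
    [0, 0, 0, 0, 0, 0, 3.8],
    [0, 0, 0, 0, 0, 0, 3.8],
  ],
)

```text
time: 25.85
position: [0.4635, 0.1094, 0.0244]
tool_rot: [0.446, 0.548, -0.441, 0.554]
ft_force: [0.6, 0.1, -1.6]
grip_width: 0.0477
```

```bash
python3 - <<'E'
from h import *
go([.4635,.109,.011])
E
```

```text
t 25.85 pos [0.4635 0.1094 0.0244] w 0.0477 F [ 0.6  0.1 -1.6] q6 1.35
 shift cm [ 1.34 -0.02  0.04] turn [ 0.     0.002 -0.01 ] | tool y [0.98 0.21 0.01] z [ 0.21 -0.98  0.  ]
```

>>> arm_command(
  plan=[
    [0, 0, 0, 0, 0, -0.008, 3.8],
    [0, 0, 0, 0, 0, 0, 3.8],
    [0.6, 0, 0, 0, 0, 0, 3.8],
    [0.3, 0, 0, 0, 0, 0, 3.8],
    [0, 0, 0, 0, 0, 0, 3.8],
    [0, 0, 0, 0, 0, 0, 3.8],
  ],
)

```text
time: 26.6
position: [0.4637, 0.1093, 0.0147]
tool_rot: [0.443, 0.55, -0.443, 0.552]
ft_force: [0.1, 0.0, -1.9]
grip_width: 0.0474
```

```bash
python3 - <<'E'
from h import *
go([.4635,.109,.011])
E
```

```text
t 26.6 pos [0.4637 0.1093 0.0147] w 0.0474 F [ 0.1  0.  -1.9] q6 1.36
 shift cm [ 0.37 -0.03  0.02] turn [ 0.     0.002 -0.002] | tool y [0.98 0.21 0.  ] z [ 0.21 -0.98  0.  ]
```

>>> arm_command(
  plan=[
    [0.15, 0, 0, 0, 0, 0, 3.8],
    [0.15, 0, 0, 0, 0, 0, 3.8],
    [0.1, 0, 0, 0, 0, 0, 3.8],
    [0.1, 0, 0, 0, 0, 0, 3.8],
    [0.1, 0, 0, 0, 0, 0, 3.8],
  ],
)

```text
time: 27.22
position: [0.4639, 0.1093, 0.011]
tool_rot: [0.444, 0.549, -0.443, 0.552]
ft_force: [-1.4, -0.0, 9.4]
grip_width: 0.0476
```

Seated (contact at expected height). Release and rise.

>>> arm_command(
  plan=[
    [0, 0, 0, 0, 0, 0, 4.4],
    [0, 0, 0, 0, 0, 0, 5],
    [0, 0, 0, 0, 0, 0, 5.6],
    [0, 0, 0, 0, 0, 0, 6.2],
    [0, 0, 0, 0, 0, 0, 6.2],
    [-1.5, 0, 0, 0, 0, 0, 6.2],
    [-3, 0, 0, 0, 0, 0, 6.2],
    [-4, 0, 0, 0, 0, 0, 8.6],
    [-4, 0, 0, 0, 0, 0, 8.6],
    [-3, 0, 0, 0, 0, 0, 8.6],
    [0, 0, 0, 0, 0, 0, 8.6],
    [0, 0, 0, 0, 0, 0, 8.6],
  ],
)

```text
time: 28.72
position: [0.4628, 0.1095, 0.1751]
tool_rot: [0.444, 0.548, -0.442, 0.553]
ft_force: [0.8, 0.1, -0.6]
grip_width: 0.0856
```

```bash
python3 - <<'E'
from h import *
disc((.4635,.109),(.024,),"pics/wr7.png")
go([.5565,-.3168,.16])
E
```

```text
0.024 1618 z 0.0241 0.0062 ((0.4630972445011139, 0.11053124070167542), 0.024240737780928612)
t 28.77 pos [0.4629 0.1096 0.1749] w 0.0859 F [-0.6 -0.4 -0.7] q6 1.35
 shift cm [1.620e+00 2.000e-02 4.365e+01] turn [ 0.     0.003 -0.007] | tool y [0.98 0.21 0.01] z [ 0.21 -0.98  0.  ]
```

View pics/wr7.png

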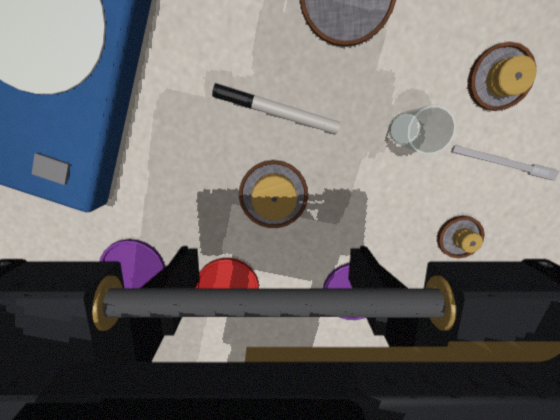

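w200 is flat in its nest at (273,195); w100, w50 and beaker are fine. Back for w500.

>>> arm_command(
  plan=[
    [0, 0, 4.8, 0, 0, 0, 8.7],
    [0, 0, 4.8, 0, 0, 0, 8.7],
    [0, 0, 4.8, 0, 0, 0, 8.7],
    [0, 0, 4.8, 0, 0, 0, 8.7],
    [0, 0, 4.8, 0, 0, 0, 8.7],
    [0, 0, 4.8, 0, 0, 0, 8.7],
    [0, 0, 4.8, 0, 0, 0, 8.7],
    [0, 0, 4.8, 0, 0, 0, 8.7],
    [0, 0, 4, 0, 0, 0, 8.7],
    [0, 0, 0, 0, 0, 0, 8.7],
    [0, 0, 0, 0, 0, 0, 8.7],
    [0, 0, 0, 0, 0, 0, 8.7],
  ],
)

```text
time: 30.28
position: [0.5473, -0.3116, 0.1545]
tool_rot: [0.442, 0.562, -0.443, 0.541]
ft_force: [0.4, -0.1, 0.3]
grip_width: 0.087
```

```bash
python3 - <<'E'
from h import *
go([.5565,-.3168,.0765]); disc((.5565,-.317),(.092,))
E
```

```text
t 30.27 pos [ 0.5473 -0.3116  0.1545] w 0.087 F [ 0.4 -0.1  0.3] q6 0.66
 shift cm [7.76 0.94 0.88] turn [ 0.    -0.022  0.019] | tool y [ 0.98  0.22 -0.02] z [ 0.22 -0.98 -0.02]
0.092 5001 z 0.0921 0.0064 ((0.556408166885376, -0.31628498435020447), 0.031282003968954086)
```

>>> arm_command(
  plan=[
    [0, 0.75, 0.7, 0, -0.02, 0.017, 8.7],
    [0, 0, 0, 0, 0, 0, 8.7],
    [0, 0, 0, 0, 0, 0, 8.7],
    [2, 0, 0, 0, 0, 0, 8.7],
    [1, 0, 0, 0, 0, 0, 8.7],
    [0, 0, 0, 0, 0, 0, 8.7],
    [0, 0, 0, 0, 0, 0, 8.7],
  ],
)

```text
time: 31.2
position: [0.5578, -0.315, 0.1254]
tool_rot: [0.442, 0.552, -0.442, 0.553]
ft_force: [-0.6, 0.0, -0.1]
grip_width: 0.0869
```

```bash
python3 - <<'E'
from h import *
go([.5565,-.3164,.077])
E
```

```text
t 31.2 pos [ 0.5578 -0.315   0.1254] w 0.0869 F [-0.6  0.  -0.1] q6 0.66
 shift cm [ 4.84 -0.16  0.11] turn [ 0.     0.001 -0.   ] | tool y [0.98 0.22 0.  ] z [ 0.22 -0.98  0.  ]
```

>>> arm_command(
  plan=[
    [1.5, -0.15, 0.1, 0, 0, 0, 8.7],
    [1.2, 0, 0, 0, 0, 0, 8.7],
    [0, 0, 0, 0, 0, 0, 8.7],
    [0, 0, 0, 0, 0, 0, 8.7],
  ],
)

```text
time: 31.7
position: [0.5567, -0.3167, 0.097]
tool_rot: [0.442, 0.551, -0.442, 0.553]
ft_force: [-0.1, -0.2, 0.1]
grip_width: 0.0872
```

```bash
python3 - <<'E'
from h import *
go([.5565,-.3164,.077])
E
```

```text
t 31.7 pos [ 0.5567 -0.3167  0.097 ] w 0.0872 F [-0.1 -0.2  0.1] q6 0.66
 shift cm [ 2.   -0.01 -0.04] turn [ 0.     0.002 -0.001] | tool y [0.98 0.22 0.  ] z [ 0.22 -0.98  0.  ]
```

>>> arm_command(
  plan=[
    [0.8, 0, 0, 0, 0, 0, 8.7],
    [0.8, 0, 0, 0, 0, 0, 8.7],
    [0.2, 0, 0, 0, 0, 0, 8.7],
    [0.1, 0, 0, 0, 0, 0, 8.7],
    [0, 0, 0, 0, 0, 0, 8.7],
  ],
)

```text
time: 32.33
position: [0.557, -0.3169, 0.0769]
tool_rot: [0.442, 0.551, -0.442, 0.553]
ft_force: [-0.5, -0.1, -0.4]
grip_width: 0.0868
```

```bash
python3 - <<'E'
from h import *
go([.5565,-.3164,.077])
E
```

```text
t 32.33 pos [ 0.557  -0.3169  0.0769] w 0.0868 F [-0.5 -0.1 -0.4] q6 0.66
 shift cm [-0.01 -0.03 -0.06] turn [ 0.     0.002 -0.001] | tool y [0.98 0.22 0.  ] z [ 0.22 -0.98  0.  ]
```

>>> arm_command(
  plan=[
    [0, 0, 0, 0, 0, 0, 7.5],
    [0, 0, 0, 0, 0, 0, 6.8],
    [0, 0, 0, 0, 0, 0, 6.3],
    [0, 0, 0, 0, 0, 0, 5],
    [0, 0, 0, 0, 0, 0, 5],
    [0, 0, 0, 0, 0, 0, 5],
    [0, 0, 0, 0, 0, 0, 5],
    [0, 0, 0, 0, 0, 0, 5],
  ],
  grip_force=45,
)

```text
time: 33.33
position: [0.5574, -0.3174, 0.0776]
tool_rot: [0.442, 0.551, -0.442, 0.554]
ft_force: [-0.7, 0.7, -1.1]
grip_width: 0.0611
```

>>> arm_command(
  plan=[
    [-0.5, 0, 0, 0, 0, 0, 5],
    [-1, 0, 0, 0, 0, 0, 5],
    [-1.5, 0, 0, 0, 0, 0, 5],
    [-2, 0, 0, 0, 0, 0, 5],
    [-2, 0, 0, 0, 0, 0, 5],
    [-2, 0, 0, 0, 0, 0, 5],
    [-1, 0, 0, 0, 0, 0, 5],
    [0, 0, 0, 0, 0, 0, 5],
  ],
)

```text
time: 34.33
position: [0.5554, -0.3154, 0.1827]
tool_rot: [0.442, 0.552, -0.442, 0.552]
ft_force: [0.1, 0.9, -4.4]
grip_width: 0.0612
```

```bash
python3 - <<'E'
from h import *
o=robot.get_obs(); disc((.5565,-.317),(.07,.092,o["position"][2]+.0145))
o2=dict(o); o2["position"]=np.array([.6266,-.086,.1667]); o2["tool_rot"]=np.array([.444,.546,-.443,.556])
print("n500",pix2z(cam("wrist",o2),114,123.5,.008))
go([.663,.0825,.06])
E
```

```text
0.07 5991 z 0.0701 0.0048 ((0.5565264821052551, -0.31696778535842896), 0.05005268752574921)
0.19723951296762793 7333 z 0.1972 0.008 ((0.5629827380180359, -0.3124062418937683), 0.039665888994932175)
n500 [[0.66659427 0.08302458 0.008     ]]
t 34.38 pos [ 0.5552 -0.3152  0.1822] w 0.0609 F [-0.2  0.6 -4.5] q6 0.66
 shift cm [ 12.22  19.26 -36.42] turn [ 0.    -0.001  0.001] | tool y [ 0.98  0.22 -0.  ] z [ 0.22 -0.98 -0.  ]
```

>>> arm_command(
  plan=[
    [0, 2.15, -4.05, 0, 0, 0, 5],
    [0, 2.15, -4.05, 0, 0, 0, 5],
    [0, 2.15, -4.05, 0, 0, 0, 5],
    [0, 2.15, -4.05, 0, 0, 0, 5],
    [0, 2.15, -4.05, 0, 0, 0, 5],
    [0, 2.15, -4.05, 0, 0, 0, 5],
    [0, 2.15, -4.05, 0, 0, 0, 5],
    [1, 2.15, -4.05, 0, 0, 0, 5],
    [2, 2.0, -3.8, 0, 0, 0, 5],
    [2, 0, 0, 0, 0, 0, 5],
    [0, 0, 0, 0, 0, 0, 5],
    [0, 0, 0, 0, 0, 0, 5],
  ],
)

```text
time: 35.88
position: [0.6605, 0.0929, 0.1183]
tool_rot: [0.439, 0.558, -0.446, 0.545]
ft_force: [0.4, -0.1, -3.6]
grip_width: 0.0611
```

```bash
python3 - <<'E'
from h import *
go([.6645,.0825,.0117])
E
```

```text
t 35.88 pos [0.6605 0.0929 0.1183] w 0.0611 F [ 0.4 -0.1 -3.6] q6 1.32
 shift cm [10.64  0.36  1.19] turn [ 0.    -0.009  0.018] | tool y [ 0.98  0.22 -0.02] z [ 0.22 -0.98 -0.01]
```

>>> arm_command(
  plan=[
    [0, 0.3, 1.1, 0, -0.005, 0.01, 5],
    [0, 0, 0, 0, 0, 0, 5],
    [3, 0, 0, 0, 0, 0, 5],
    [2.5, 0, 0, 0, 0, 0, 5],
    [1.5, 0, 0, 0, 0, 0, 5],
    [0.5, 0, 0, 0, 0, 0, 5],
    [0, 0, 0, 0, 0, 0, 5],
    [0, 0, 0, 0, 0, 0, 5],
  ],
)

```text
time: 36.88
position: [0.6715, 0.0774, 0.0482]
tool_rot: [0.446, 0.549, -0.443, 0.551]
ft_force: [0.5, -0.5, -3.6]
grip_width: 0.061
```

```bash
python3 - <<'E'
from h import *
go([.6645,.0825,.0117])
E
```

```text
t 36.88 pos [0.6715 0.0774 0.0482] w 0.061 F [ 0.5 -0.5 -3.6] q6 1.31
 shift cm [ 3.65 -0.6  -0.64] turn [-0.    -0.    -0.005] | tool y [0.98 0.21 0.01] z [ 0.21 -0.98 -0.  ]
```

>>> arm_command(
  plan=[
    [0, -0.55, -0.6, 0, 0, 0, 5],
    [0, 0, 0, 0, 0, 0, 5],
    [1.0, 0, 0, 0, 0, 0, 5],
    [0.9, 0, 0, 0, 0, 0, 5],
    [0, 0, 0, 0, 0, 0, 5],
    [0, 0, 0, 0, 0, 0, 5],
  ],
)

```text
time: 37.62
position: [0.6653, 0.0829, 0.0291]
tool_rot: [0.446, 0.548, -0.442, 0.552]
ft_force: [1.2, -0.6, -5.3]
grip_width: 0.0608
```

```bash
python3 - <<'E'
from h import *
go([.6645,.0825,.0117])
E
```

```text
t 37.62 pos [0.6653 0.0829 0.0291] w 0.0608 F [ 1.2 -0.6 -5.3] q6 1.31
 shift cm [ 1.74 -0.09  0.02] turn [ 0.     0.    -0.007] | tool y [0.98 0.21 0.01] z [ 0.21 -0.98  0.  ]
```

>>> arm_command(
  plan=[
    [0, 0, 0, 0, 0, -0.006, 5],
    [0, 0, 0, 0, 0, 0, 5],
    [0.7, 0, 0, 0, 0, 0, 5],
    [0.5, 0, 0, 0, 0, 0, 5],
    [0, 0, 0, 0, 0, 0, 5],
    [0, 0, 0, 0, 0, 0, 5],
  ],
)

```text
time: 38.38
position: [0.6656, 0.0827, 0.0164]
tool_rot: [0.445, 0.55, -0.444, 0.551]
ft_force: [0.2, 0.8, -3.4]
grip_width: 0.0608
```

```bash
python3 - <<'E'
from h import *
go([.6645,.0825,.0117])
E
```

```text
t 38.38 pos [0.6656 0.0827 0.0164] w 0.0608 F [ 0.2  0.8 -3.4] q6 1.32
 shift cm [ 0.47 -0.12 -0.  ] turn [ 0.     0.001 -0.001] | tool y [0.98 0.21 0.  ] z [ 0.21 -0.98  0.  ]
```

>>> arm_command(
  plan=[
    [0.2, -0.05, 0, 0, 0, 0, 5],
    [0.15, 0, 0, 0, 0, 0, 5],
    [0.1, 0, 0, 0, 0, 0, 5],
    [0.1, 0, 0, 0, 0, 0, 5],
    [0.1, 0, 0, 0, 0, 0, 5],
  ],
)

```text
time: 39.0
position: [0.6654, 0.0826, 0.0116]
tool_rot: [0.444, 0.549, -0.444, 0.551]
ft_force: [-2.8, 0.3, 4.3]
grip_width: 0.0609
```

>>> arm_command(
  plan=[
    [0, 0, 0, 0, 0, 0, 5.9],
    [0, 0, 0, 0, 0, 0, 6.3],
    [0, 0, 0, 0, 0, 0, 7],
    [0, 0, 0, 0, 0, 0, 7.6],
    [0, 0, 0, 0, 0, 0, 7.6],
    [0, 0, 0, 0, 0, 0, 7.6],
    [-1, 0, 0, 0, 0, 0, 7.6],
    [-2, 0, 0, 0, 0, 0, 7.6],
    [-4, 0, 0, 0, 0, 0, 7.6],
    [-4, 0, 0, 0, 0, 0, 7.6],
    [-4, 0, 0, 0, 0, 0, 7.6],
    [0, 0, 0, 0, 0, 0, 7.6],
  ],
)

```text
time: 40.5
position: [0.6685, 0.0826, 0.1746]
tool_rot: [0.447, 0.546, -0.441, 0.554]
ft_force: [0.6, -0.1, 0.7]
grip_width: 0.0762
```

>>> arm_command(
  plan=[
    [-2, 0, 0, 0, 0, 0, 7.6],
    [0, 0, 0, 0, 0, 0, 7.6],
    [0, 0, 0, 0, 0, 0, 7.6],
  ],
)

```text
time: 40.88
position: [0.6663, 0.0827, 0.1953]
tool_rot: [0.447, 0.546, -0.442, 0.554]
ft_force: [0.3, 0.0, 0.0]
grip_width: 0.0762
```

```bash
python3 - <<'E'
from h import *
disc((.6645,.0825),(.026,),"pics/wr8.png")
p,d=optics.camera("scene"); cv2.imwrite("pics/scene8.png",p)
go([.6645,.0825,.1])
E
```

```text
0.026 2441 z 0.0261 0.0064 ((0.6643494963645935, 0.08365460485219955), 0.031051015481352806)
t 40.98 pos [0.6668 0.0827 0.1953] w 0.0758 F [ 0.6 -0.1 -0.1] q6 1.32
 shift cm [ 9.52 -0.35 -0.07] turn [ 0.     0.004 -0.013] | tool y [0.98 0.21 0.01] z [ 0.21 -0.98  0.  ]
```

View pics/wr8.png

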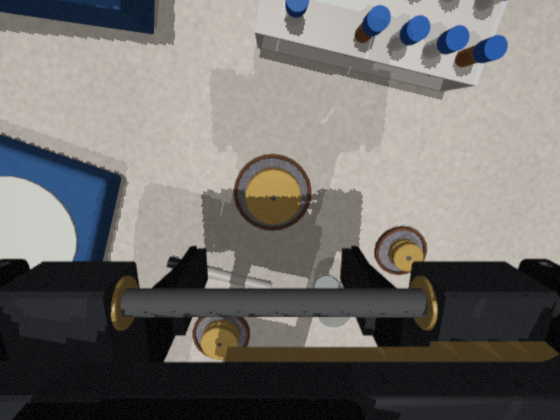

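View pics/scene8.png

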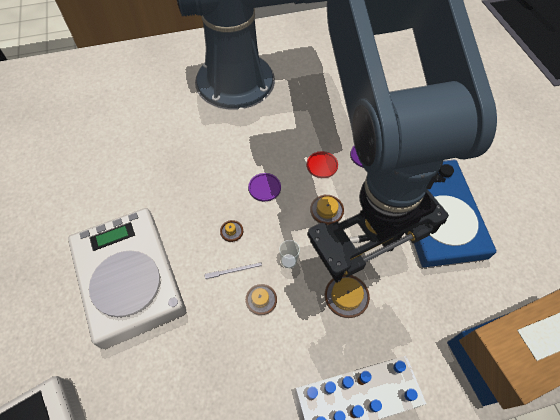

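```bash
python3 -c "
from rig import workorder; print(workorder.hand_in())"
```

```text
the job is handed in; nothing more can be done
None
```

All four weights are off the pan, each flat in its own nest by size, and the job was handed in at about 41 s. I moved them one at a time (w50, w100, w200, w500). Each was lowered until it touched the nest floor before I opened the fingers.

- **Placement:** after each release the wrist camera showed the weight's top at the expected height: 24 mm for the three smaller ones and 26 mm for w500. Each sat within a few mm of its nest's centre.
- **Final pictures:** the last scene picture shows the pan empty, all four weights in their nests, and the beaker standing where it began. The gripper was open and clear at about 0.195 m.
- **Forces:** pressing w50 down to confirm it was seated briefly read about 26 N at the wrist. The other three seating readings were about 10 N or less.
- **Disagreement:** the top and wrist cameras differed by 2–5 mm on position, mostly in x. I took values between them, well within the nests' 10 mm clearance.

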